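# Turn the backward coin tray round in its sleeve

### The job

One of the two coin trays on the counter has been put into its steel sleeve back to front: its square back faces out of the mouth instead of its narrow scoop lip. Slide that tray out by its upright grip, turn it end for end, and slide it back fully home against the stop with the scoop lip facing out, then let go. Leave the other coin tray, which is already the right way round, alone.

Things in the scene. Friction and masses are not known exactly. Their poses are not given: they have to be found in the camera images.
- tray: Backward coin tray, aluminium, loose, 350 g, coins fixed in it: 110 long (x), 60 wide, 30 mm high, sliding on the counter (z = 0). Origin: centre of underside. +x end: square back, which faces out of the mouth at first. -x end: scoop lip, a tongue 30 long, 36 wide, 14 mm high. Over the origin stands its grip, a square oak post 22 x 22 mm, faces square to x and y, top 94 mm up; pinch either pair of faces.
- tray_lip (a point): Outer end of that tray's scoop lip: x = -55, y = 0, z = 4 mm in the tray's frame. Deep in the sleeve at first; must end just outside the mouth (5 mm before it when fully home).
- sleeve: Its dark steel sleeve, fixed, no floor, mouth roughly towards the robot. Origin: mid mouth on the counter; +x inwards. Walls flare: 96 mm apart at x = 0, 68 mm from x = 25 to the stop at x = 105. Lips there (38 to 41 mm up, 36 mm slot between for the grip) roof the tray's edges, so it only slides out along -x. Fully home: tray origin at x = 50, y = 0. To turn it on the counter, have its origin at x < -70.
- other_tray: The other coin tray: same shape and frame, in a second sleeve of the same kind, already the right way round, scoop lip out of the mouth. Not to be disturbed.
There are look-alikes about, which are no part of the job. What is shaped like the tray but pink is not meant.

How it is judged:
By the outcome, as a careful person would: the job done as asked, in the order asked, and still so for the second after the job is handed in, with the robot touching nothing.
It also fails if it takes over 45 s, if anything falls off the work surface, if the arm or the gripper's body presses on something with over 40 N, if the wrist force passes 120 N, or if a joint passes its speed limit or range.

### The arm

A 6-joint arm with a two-finger parallel gripper is mounted at the origin on the work surface. World frame = base frame: x ahead of the robot, y to its left, z up, the work surface at z = 0. Lengths are in m, angles in degrees, forces in N, time in s.
With the tool pointing down it reaches from about 0.3 to 0.75 m from the base axis. Payload 8.5 kg.
Tool frame: the origin (TCP) lies between the finger pads; the fingertips stand ahead of it and the grasp point (between the pads) lies 8 mm behind it (env.tcp_to_tips is the z of the fingertips in the tool frame, in m); z points along the fingers, x is the direction in which the jaws open and shut, and the axes are right-handed (so a half turn about z gives the same grasp; the last joint's range is limited). The gripper opens to 85 mm and grips with 20 to 120 N. Pads are 22 mm wide; open, the fingers measure 114 mm over their backs; the gripper's body (76 mm by 85 mm) begins 54 mm behind the grasp point. The pads swing forward as they close: fully open they stand 13 mm farther back than shut.
Start: joints at [63.237, 21.807, 74.336, -0, 83.858, -12.336], TCP at [0.137, 0.533, 0.242] pointing down, gripper open.
Joint ranges: [-178.18, 178.18], [-50.72, 133.34], [12.68, 142.11], [-81.47, 261.47], [9.98, 163.14], [-165.26, 165.26]. Speed limits (degrees/s): [136.94, 136.94, 180, 180, 180, 180].

### API

Orientations are given as a 3x3 rotation matrix whose columns are the frame's x, y, z axes.
In Python, from rig import observe, viewer, env gives the robot as it stands.
- The arm moves only by the tool jog_arm, never from a script. Its arguments are lists of equal length, an entry for each row: "dr": the turn, a rotation vector about the tool's x, y, z in rad, a list of three; "slide": the shift along the tool's x, y, z in m, a list of three; "gripper": the opening, from -1 (shut) to 1 (fully open), so that 0 is half open. In form: {"dr": [[rx, ry, rz], ...], "slide": [[dx, dy, dz], ...], "gripper": [gripper, ...]}. A call has exactly 10 rows; each row shifts and turns the commanded pose from where the row before left it, along the tool's axes as they then stand; what a row does not reach is not made up. A row lasts 1/10 s, in which the tool goes at most 50 mm and 8.59 degrees, less where a joint would pass 70% of its speed; a pose out of reach is approached as far as the arm can. A call is refused whole if a number of a shift passes 0.05 or a number of a turn 0.15, either way. A call with a gripper value outside its range is refused whole. The fingers move at their own pace and stop on an object; "force" is the grip in N (left out, the last holds). Time passes only in rows, so rows that do not move let the fingers close, or fill a call up. It gives the time, the measured TCP pose, the force and the opening at its end, in the units of the state.
- observe(): the state, without advancing time (a new reading comes with each control period).
- viewer.get_image(name): name is "scene" or "top"; returns a dict with "pixels" (384x512x3 uint8, blue, green, red), "camera_matrix" (3x3 intrinsics, pixels), "dist_coeffs" ([k1, k2, p1, p2, k3] as OpenCV has them; the pictures are not rectified), "R" (3x3) and "t" (3): a world point X has camera coordinates R X + t. Camera axes: x right, y down, z forward; pixel columns grow to the right and rows downward; lengths in m; the calibration is good to about 2 mm. A picture is of the moment at which its call begins. There is no depth.
- env.close_job(): hands the job in, once; it reports no verdict.
The state is a dict: "time_s": time; "q": joint angles; "qvel": joint speeds; "joint_efforts": joint torques, N m; "position": TCP position; "tool_rot": TCP orientation; "ft_force": force on the tool from outside, world axes, zero at the start; "wrist_torque": the same for the moment, N m; "grip_width": finger opening in m.
Only numpy, scipy, OpenCV 4.12 (cv2) and the standard library are available. Lean on these libraries where they do the work, as an engineer would, in place of code of your own. Each camera call takes 0.05 s, during which the arm holds its last target.

## Working session

There is one attempt and no reset: what is moved stays moved. The work goes in short steps, Python scripts to look and compute and a tool call to move; the robot and the scene stay as the last step left them, time stands still between calls to the robot, and variables do not carry over. Pictures are saved under pics/ and viewed, and the job is handed in when it is done.

Besides the shell and the picture viewer there is one more tool, called after "Call:" in YAML: its name, and indented under it one key for each argument. jog_arm: Moves the arm, as the interface text tells. Its arguments: {"type":"object","properties":{"dr":{"type":"array","items":{"type":"array","items":{"type":"number"}}},"slide":{"type":"array","items":{"type":"array","items":{"type":"number"}}},"gripper":{"type":"array","items":{"type":"number"}},"force":{"type":"number"}},"required":["dr","slide","gripper"]}

```bash
mkdir -p pics; python3 - <<'E'
from rig import observe, viewer, env
import cv2,pickle
print(observe()); print(env.tcp_to_tips)
for n in("scene","top"):
    d=viewer.get_image(n); cv2.imwrite(f"pics/{n}0.png",d["pixels"]); pickle.dump(d,open(f"{n}0.pkl","wb"))
    print(n,d["camera_matrix"],d["dist_coeffs"],d["R"],d["t"])
E
```

```text
{'time_s': 0.0, 'q': array([ 6.32385183e+01,  2.18401511e+01,  7.43858785e+01, -3.50433941e-04,
        8.38578455e+01, -1.23333224e+01]), 'qvel': array([ 0.00353353,  0.01679646,  0.08094963, -0.01332556, -0.03270344,
        0.01937735]), 'joint_efforts': array([-2.62879485e-04, -4.48466635e+01, -2.31276798e+01, -2.15738851e-04,
        4.80729126e-03, -1.85378326e-05]), 'position': array([0.13689068, 0.53239771, 0.24171301]), 'tool_rot': array([[ 2.49164784e-01,  9.68460884e-01, -6.53729915e-04],
       [ 9.68460046e-01, -2.49165452e-01, -1.30983526e-03],
       [-1.43141112e-03, -3.06746485e-04, -9.99998928e-01]]), 'ft_force': array([-0.04355637, -0.35816924,  0.44033981]), 'wrist_torque': array([0.01212728, 0.00341322, 0.00521337]), 'grip_width': 0.08526052549214921}
0.011
scene [[404.77392525   0.         259.90308354]
 [  0.         404.77392525 189.49370226]
 [  0.           0.           1.        ]] [-0.14803424  0.          0.          0.          0.        ] [[ 0.7573395   0.65285694 -0.01465248]
 [ 0.53479415 -0.63294597 -0.55979873]
 [-0.37474271  0.41612163 -0.82849906]] [-0.49800379 -0.33932471  0.9979986 ]
top [[373.53198553   0.         250.68815849]
 [  0.         373.53198553 192.02666595]
 [  0.           0.           1.        ]] [-0.05605505  0.          0.          0.          0.        ] [[ 0.00562857 -0.99986913 -0.01516725]
 [-0.99575621 -0.00421085 -0.09193385]
 [ 0.09185795  0.01562034 -0.9956496 ]] [0.00535674 0.67123283 0.77160989]
```

View pics/scene0.png

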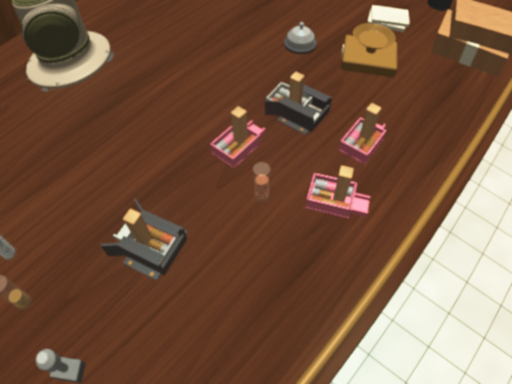

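View pics/top0.png

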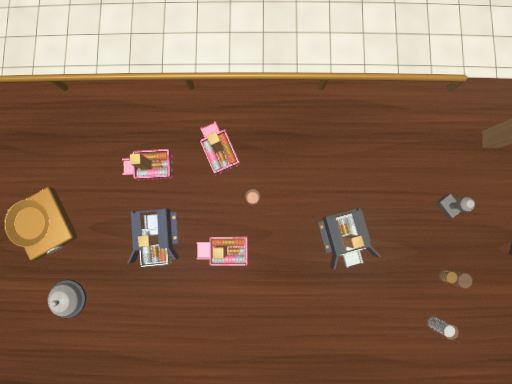

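```bash
python3 - <<'E'
import pickle,cv2,numpy as np
d=pickle.load(open("top0.pkl","rb"));im=d["pixels"]
a=cv2.resize(im[195:280,110:195],None,fx=6,fy=6,interpolation=cv2.INTER_CUBIC)
b=cv2.resize(im[200:270,310:385],None,fx=3.8,fy=3.8,interpolation=cv2.INTER_CUBIC)
o=np.zeros((510,800,3),np.uint8);o[:a.shape[0],:a.shape[1]]=a;o[:b.shape[0],512:512+b.shape[1]]=b
cv2.imwrite("pics/crop0.png",o)
E
```

```text
(no output)
```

View pics/crop0.png

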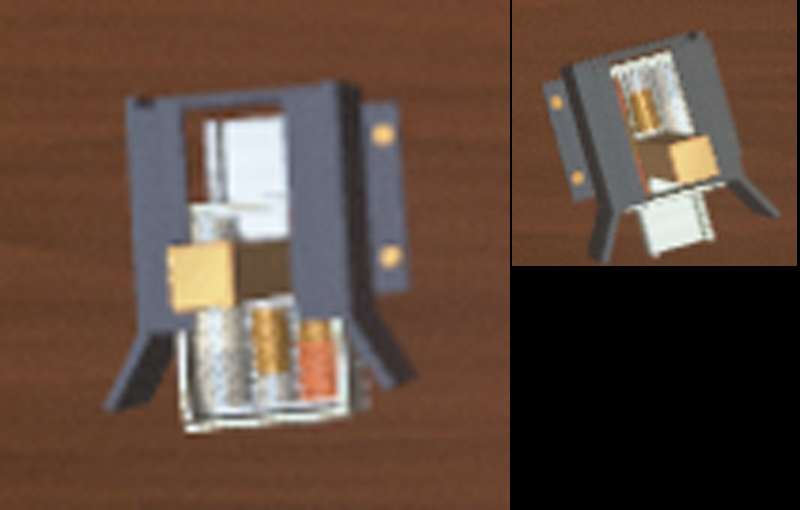

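```bash
cat > h.py <<'E'
import numpy as np,cv2,pickle
def load(n): return pickle.load(open(n+".pkl","rb"))
def back(d,uv,z):
    p=cv2.undistortPoints(np.array(uv,float).reshape(-1,1,2),d["camera_matrix"],d["dist_coeffs"]).reshape(-1,2)
    r=np.c_[p,np.ones(len(p))]@d["R"]; c=-d["R"].T@d["t"]
    return c+r*((z-c[2])/r[:,2])[:,None]
def proj(d,X):
    return cv2.projectPoints(np.array(X,float).reshape(-1,1,3),cv2.Rodrigues(d["R"])[0],d["t"],d["camera_matrix"],d["dist_coeffs"])[0].reshape(-1,2)
def frame(x,y,th):
    return lambda P:(np.array([[np.cos(th),-np.sin(th),0],[np.sin(th),np.cos(th),0],[0,0,1]])@np.atleast_2d(P).T).T+[x,y,0]
E
python3 - <<'E'
from h import *
d=load("top0")
f=lambda l,s=6,o=(110,195):(np.array(l)+.5)/s-.5+np.array(o)
print("cam",-d["R"].T@d["t"])
print("slot",back(d,f([(186,329),(298,320),(182,110),(285,105)]),.041))
g=back(d,f([(168,247),(232,240),(236,305),(172,312)]),.094);print("grip",g,g.mean(0))
t=back(d,f([(188,430),(348,414)]),.030);print("back corners",t)
s=load("scene0")
im=s["pixels"][70:140,255:340];cv2.imwrite("pics/sc0.png",cv2.resize(im,None,fx=8,fy=8,interpolation=cv2.INTER_CUBIC))
E
```

```text
cam [ 0.59747561 -0.00387031  0.83004334]
slot [[0.54742939 0.24065051 0.041     ]
 [0.55101964 0.20081156 0.041     ]
 [0.62456369 0.24436181 0.041     ]
 [0.62658724 0.20739363 0.041     ]]
grip [[0.57755496 0.23101    0.094     ]
 [0.58005905 0.20968622 0.094     ]
 [0.55881091 0.20778088 0.094     ]
 [0.556288   0.22905419 0.094     ]] [0.56817823 0.21938282 0.094     ]
back corners [[0.51101918 0.24237432 0.03      ]
 [0.51739614 0.18494423 0.03      ]]
```

View pics/sc0.png

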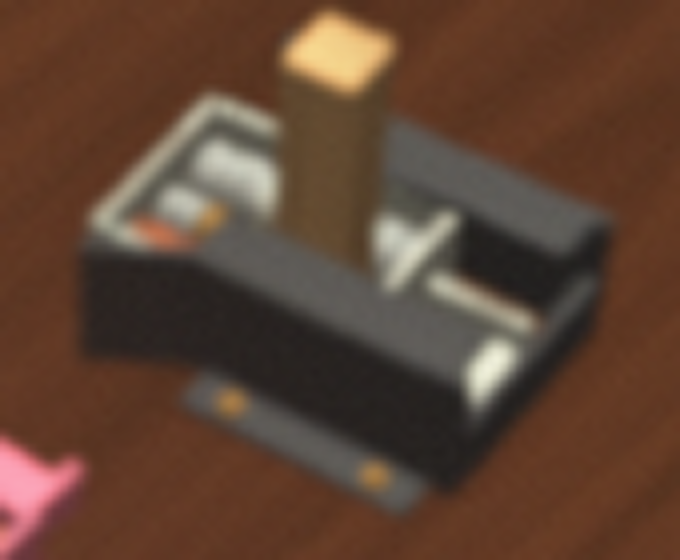

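```bash
cat > ov.py <<'E'
from h import *
def lines():
    L=[]
    for s in(1,-1):
        L+=[[(25,18*s,41),(105,18*s,41)],[(25,18*s,41),(25,34*s,41)],[(25,34*s,41),(0,48*s,41)],[(0,48*s,41),(0,48*s,0)]]
    return L
def tl():
    b=[(55,30,30),(55,-30,30),(-25,-30,30),(-25,30,30)]
    L=[[b[i],b[(i+1)%4]] for i in range(4)]
    c=[(-25,18,14),(-55,18,14),(-55,-18,14),(-25,-18,14)]
    L+=[[c[i],c[i+1]] for i in range(3)]
    g=[(11,11,94),(11,-11,94),(-11,-11,94),(-11,11,94)]
    L+=[[g[i],g[(i+1)%4]] for i in range(4)]
    return L
def draw(d,box,sc,items):
    x0,y0,x1,y1=box
    im=cv2.resize(d["pixels"][y0:y1,x0:x1],None,fx=sc,fy=sc,interpolation=cv2.INTER_CUBIC)
    for F,L,col in items:
        for a,b in L:
            p=proj(d,F(np.array([a,b])/1000.)); p=((p-[x0,y0]+.5)*sc-.5)
            cv2.line(im,*[tuple(int(round(v)) for v in q) for q in p],col,1)
    return im
E
cat > o1.py <<'E'
from ov import *
import sys
sx,sy,sa,tx,ty,ta=map(float,sys.argv[1:7])
S=frame(sx,sy,np.radians(sa));T=frame(tx,ty,np.radians(ta))
it=[(S,lines(),(0,255,0)),(T,tl(),(0,255,255))]
k=sys.argv[8] if len(sys.argv)>8 else "0"
a=draw(load("top"+k),(115,195,190,280),7,it);b=draw(load("scene"+k),(255,65,340,140),5,it)
o=np.zeros((595,800,3),np.uint8);a=a[:,:525];o[:a.shape[0],:a.shape[1]]=a;b=b[:,:275] if 0 else cv2.resize(b,(275,int(275*b.shape[0]/b.shape[1])));o[:b.shape[0],525:800]=b
cv2.imwrite(sys.argv[7],o)
# sleeve-frame tray
d=np.radians(sa);print(np.array([[np.cos(d),np.sin(d)],[-np.sin(d),np.cos(d)]])@[tx-sx,ty-sy])
E
python3 o1.py 0.524 0.2188 4.8 0.5682 0.2194 185.5 pics/ov1.png
```

```text
[ 0.04409519 -0.00310066]
```

View pics/ov1.png

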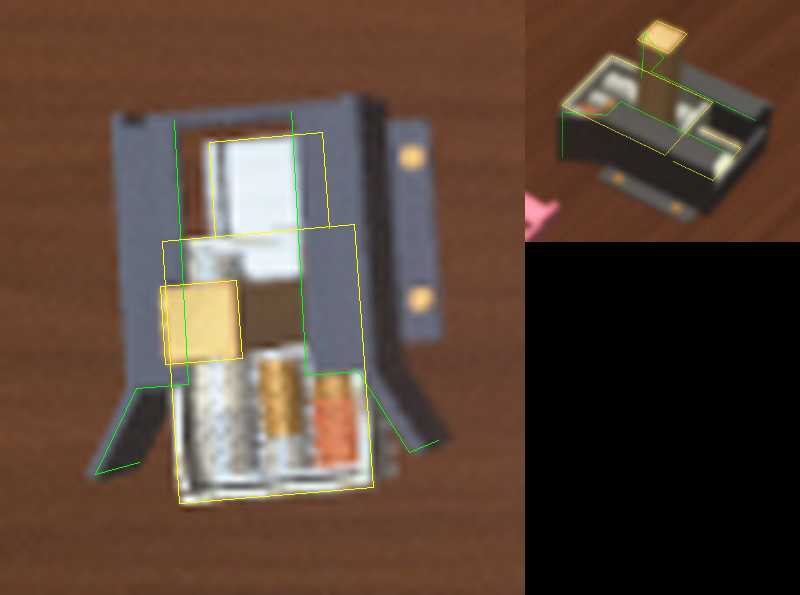

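```bash
python3 - <<'E'
from h import *
d=load("top0")
f=lambda l:(np.array(l)+.5)/7-.5+np.array((115,195))
for n,l,z in (("bolts",[(421,299),(411,157)],.003),("slotL",[(188,384),(181,125)],.041),("slotR",[(305,372),(298,135)],.041),("outL",[(127,385),(112,118)],.041)):
    b=back(d,f(l),z);v=b[1]-b[0];print(n,b[:,:2],np.degrees(np.arctan2(v[1],v[0])),np.linalg.norm(v))
s=load("scene0")
f=lambda l:(np.array(l)+.5)/8-.5+np.array((255,70))
for n,l,z in (("bolts",[(232,402),(376,475)],.003),("slotR",[(205,255),(475,390)],.041),):
    b=back(s,f(l),z);v=b[1]-b[0];print(n,b[:,:2],np.degrees(np.arctan2(v[1],v[0])),np.linalg.norm(v))
E
for a in 3.5 ; do python3 o1.py 0.5238 0.219 $a 0.5682 0.2194 185.5 pics/ov2.png; done
```

```text
bolts [[0.57248945 0.17667822]
 [0.61729874 0.18087693]] 5.353076315224144 0.04500558067002904
slotL [[0.54742554 0.23883703]
 [0.62561093 0.24328722]] 3.2576702096472654 0.07831194141516976
slotR [[0.55141861 0.20318326]
 [0.6228185  0.207163  ]] 3.190292973565541 0.0715107141975505
outL [[0.5469037  0.25754435]
 [0.62759531 0.26471332]] 5.0770604369657555 0.08100944380658304
bolts [[0.57097678 0.17748396]
 [0.61605652 0.18131932]] 4.862987834072764 0.04524259926297623
slotR [[0.55464036 0.18475055]
 [0.63672514 0.19088766]] 4.2757958209039355 0.08231388303918817
[ 0.0443416 -0.0023113]
```

View pics/ov2.png

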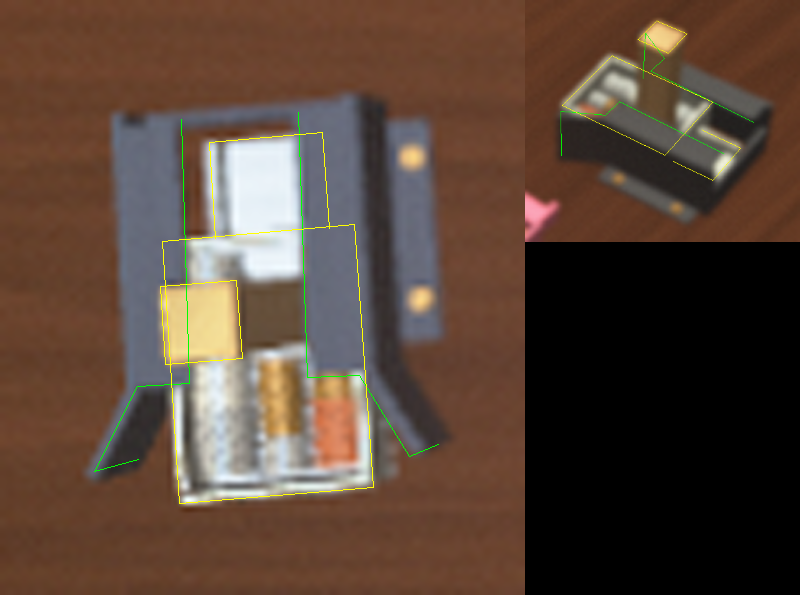

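```bash
cat > mv.py <<'E'
from h import *
from rig import observe
import sys
def go(x,y,z,phi):
    o=observe();R=o["tool_rot"];p=o["position"]
    c=np.degrees(np.arctan2(R[1,0],R[0,0]));dp=(phi-c+180)%360-180
    a=np.radians(phi);Rt=np.array([[np.cos(a),np.sin(a),0],[np.sin(a),-np.cos(a),0],[0,0,-1]])
    e=cv2.Rodrigues(R.T@Rt)[0].ravel()
    print("t",o["time_s"],"p",p.round(4),"phi",c.round(2),"F",o["ft_force"].round(1),"w",round(o["grip_width"],4),"q6",o["q"][5].round(1))
    print("rotvec total (do first)",e.round(4),"then slide",(Rt.T@(np.array([x,y,z])-p)).round(4))
if __name__=="__main__": go(*map(float,sys.argv[1:5]))
E
python3 mv.py 0.568 0.2194 0.16 95
python3 - <<'E'
from h import *
d=load("top0")
print(back(d,[(198,243),(198,259),(247,237),(247,265),(252,197)],0.02))
print(back(d,[(66,299),(220,255)],0.05))
E
```

```text
t 0.1 p [0.1369 0.5324 0.2418] phi 75.57 F [-0.3  0.6  0.9] w 0.0855 q6 -12.3
rotvec total (do first) [-0.0005  0.0013 -0.3391] then slide [-0.3494  0.4021  0.0818]
[[0.56114969 0.12204414 0.02      ]
 [0.52689982 0.12149242 0.02      ]
 [0.57479353 0.01624319 0.02      ]
 [0.51503333 0.01586304 0.02      ]
 [0.66135732 0.005923   0.02      ]]
[[0.44246114 0.39454932 0.05      ]
 [0.53814828 0.07121818 0.05      ]]
```

Call:
jog_arm:
  dr:
    - [0,0,-0.113]
    - [0,0,-0.113]
    - [0,0,-0.113]
    - [0,0,0]
    - [0,0,0]
    - [0,0,0]
    - [0,0,0]
    - [0,0,0]
    - [0,0,0]
    - [0,0,0]
  slide:
    - [0,0,0]
    - [0,0,0]
    - [0,0,0]
    - [-0.02,0.023,0]
    - [-0.025,0.029,0]
    - [-0.025,0.029,0]
    - [-0.025,0.029,0]
    - [-0.025,0.029,0]
    - [-0.025,0.029,0]
    - [-0.025,0.029,0]
  gripper: [1,1,1,1,1,1,1,1,1,1]
  force: 60

```text
time_s: 1.1
position: [0.3491, 0.3793, 0.2421]
tool_rot: [[-0.087, 0.996, -0.001], [0.996, 0.087, -0.0], [-0.0, -0.001, -1.0]]
ft_force: [0.2, 0.4, 0.1]
grip_width: 0.0852
```

Call:
jog_arm:
  dr:
    - [0,0,0]
    - [0,0,0]
    - [0,0,0]
    - [0,0,0]
    - [0,0,0]
    - [0,0,0]
    - [0,0,0]
    - [0,0,0]
    - [0,0,0]
    - [0,0,0]
  slide:
    - [-0.025,0.029,0]
    - [-0.025,0.029,0]
    - [-0.025,0.029,0]
    - [-0.025,0.029,0.0]
    - [-0.025,0.029,0.02]
    - [-0.025,0.029,0.02]
    - [-0.02,0.025,0.02]
    - [0,0,0.02]
    - [0,0,0]
    - [0,0,0]
  gripper: [1,1,1,1,1,1,1,1,1,1]

```text
time_s: 2.1
position: [0.5609, 0.2287, 0.1626]
tool_rot: [[-0.087, 0.996, -0.001], [0.996, 0.087, -0.0], [0.0, -0.001, -1.0]]
ft_force: [-0.1, 0.2, 0.1]
grip_width: 0.0851
```

```bash
python3 mv.py 0.568 0.2194 0.066 95; python3 - <<'E'
from rig import viewer
import cv2,pickle
for n in("scene","top"):
    d=viewer.get_image(n); cv2.imwrite(f"pics/{n}1.png",d["pixels"]); pickle.dump(d,open(f"{n}1.pkl","wb"))
E
```

```text
t 2.1 p [0.5609 0.2287 0.1626] phi 95.01 F [-0.1  0.2  0.1] w 0.0851 q6 -84.0
rotvec total (do first) [-0.0005 -0.      0.0002] then slide [-0.0098  0.0063  0.0966]
```

View pics/scene1.png

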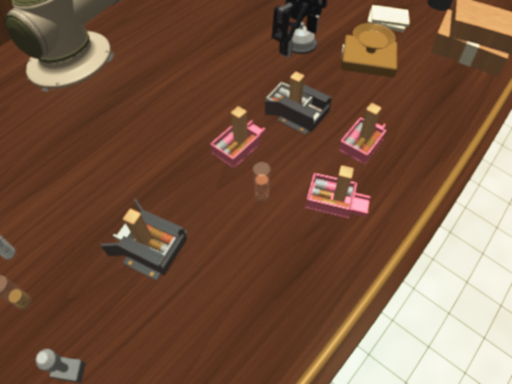

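```bash
python3 - <<'E'
from h import *
from rig import observe
o=observe();print(o["q"],o["position"],o["time_s"])
s=load("scene1");print(proj(s,[[.561,.229,.163],[.561,.229,.22],[0.568,.2194,.094],[0,0,0]]),proj(load("top1"),[[.561,.229,.163]]))
E
```

```text
[ 1.10222428e+01  3.09447656e+01  7.22867869e+01  2.37954382e-03
  7.66563384e+01 -8.40246086e+01] [0.56114239 0.22901952 0.16369228] 2.2
[[299.07387847  43.62316151]
 [300.87947016  17.28126539]
 [296.92772795  75.93018815]
 [ 68.82178996  59.29669401]] [[126.30085356 245.96242176]]
```

View pics/top1.png

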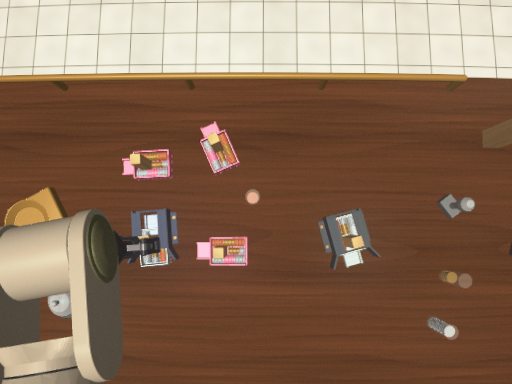

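Call:
jog_arm:
  dr:
    - [0,0,0]
    - [0,0,0]
    - [0,0,0]
    - [0,0,0]
    - [0,0,0]
    - [0,0,0]
    - [0,0,0]
    - [0,0,0]
    - [0,0,0]
    - [0,0,0]
  slide:
    - [-0.01,0.0065,0]
    - [0,0,0.02]
    - [0,0,0.025]
    - [0,0,0.025]
    - [0,0,0.02]
    - [0,0,0.006]
    - [0,0,0]
    - [0,0,0]
    - [0,0,0]
    - [0,0,0]
  gripper: [1,1,1,1,1,1,1,1,1,1]

```text
time_s: 3.2
position: [0.5689, 0.2191, 0.0673]
tool_rot: [[-0.087, 0.996, 0.002], [0.996, 0.087, 0.0], [0.0, 0.002, -1.0]]
ft_force: [0.8, -0.4, 0.1]
grip_width: 0.0856
```

```bash
python3 mv.py 0.568 0.2194 0.066 95; python3 - <<'E'
from rig import viewer
import cv2,pickle
d=viewer.get_image("scene");pickle.dump(d,open("scene2.pkl","wb")); cv2.imwrite("pics/s2.png",cv2.resize(d["pixels"][20:140,240:360],None,fx=5,fy=5,interpolation=cv2.INTER_CUBIC))
E
```

```text
t 3.2 p [0.5689 0.2191 0.0673] phi 95.0 F [ 0.8 -0.4  0.1] w 0.0856 q6 -85.1
rotvec total (do first) [ 0.0017 -0.0001  0.    ] then slide [ 0.0004 -0.0009  0.0013]
```

View pics/s2.png

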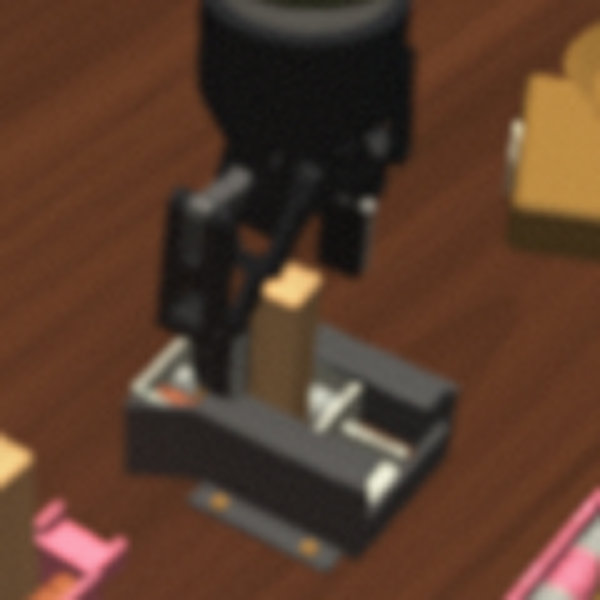

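Call:
jog_arm:
  dr:
    - [0,0,0]
    - [0,0,0]
    - [0,0,0]
    - [0,0,0]
    - [0,0,0]
    - [0,0,0]
    - [0,0,0]
    - [0,0,0]
    - [0,0,0]
    - [0,0,0]
  slide:
    - [0,0,0]
    - [0,0,0]
    - [0,0,0]
    - [0,0,0]
    - [0,0,0]
    - [0,0,0]
    - [0,0,0]
    - [0,0,0]
    - [0,0,0]
    - [0,0,0]
  gripper: [-1,-1,-1,-1,-1,-1,-1,-1,-1,-1]
  force: 60

```text
time_s: 4.25
position: [0.5685, 0.2191, 0.0663]
tool_rot: [[-0.087, 0.996, 0.0], [0.996, 0.087, 0.0], [0.0, 0.0, -1.0]]
ft_force: [1.4, 1.5, -0.8]
grip_width: 0.0211
```

```bash
python3 mv.py 0.429 0.2114 0.066 94.6; python3 - <<'E'
from rig import viewer
import cv2,pickle
d=viewer.get_image("scene");cv2.imwrite("pics/s3.png",cv2.resize(d["pixels"][20:140,240:360],None,fx=5,fy=5,interpolation=cv2.INTER_CUBIC))
E
```

```text
t 4.25 p [0.5685 0.2191 0.0663] phi 95.0 F [ 1.4  1.5 -0.8] w 0.0211 q6 -85.0
rotvec total (do first) [ 0.     -0.0001  0.0069] then slide [ 0.0035 -0.1397  0.0003]
```

View pics/s3.png

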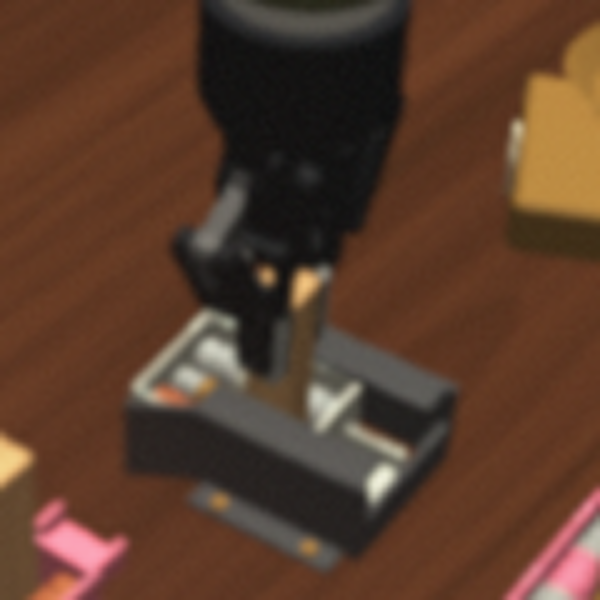

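Call:
jog_arm:
  dr:
    - [0,0,0]
    - [0,0,0]
    - [0,0,0]
    - [0,0,0]
    - [0,0,0]
    - [0,0,0]
    - [0,0,0]
    - [0,0,0]
    - [0,0,0]
    - [0,0,0]
  slide:
    - [0,-0.005,0]
    - [0.001,-0.01,0]
    - [0.001,-0.01,0]
    - [0.001,-0.015,0]
    - [0,-0.015,0]
    - [0,-0.015,0]
    - [0,-0.015,0]
    - [0,0,0]
    - [0,0,0]
    - [0,0,0]
  gripper: [-1,-1,-1,-1,-1,-1,-1,-1,-1,-1]

```text
time_s: 5.3
position: [0.4834, 0.2146, 0.0663]
tool_rot: [[-0.087, 0.996, -0.001], [0.996, 0.087, -0.0], [0.0, -0.001, -1.0]]
ft_force: [-2.8, 1.0, 1.6]
grip_width: 0.0211
```

```bash
python3 mv.py 0.429 0.2114 0.066 94.6; python3 - <<'E'
from rig import viewer
import cv2,pickle
d=viewer.get_image("scene");pickle.dump(d,open("scene4.pkl","wb"));cv2.imwrite("pics/s4.png",cv2.resize(d["pixels"][20:140,200:340],None,fx=5,fy=5,interpolation=cv2.INTER_CUBIC))
E
```

```text
t 5.3 p [0.4834 0.2146 0.0663] phi 94.99 F [-2.8  1.   1.6] w 0.0211 q6 -83.9
rotvec total (do first) [-0.001  -0.      0.0068] then slide [ 0.0011 -0.0545  0.0003]
```

View pics/s4.png

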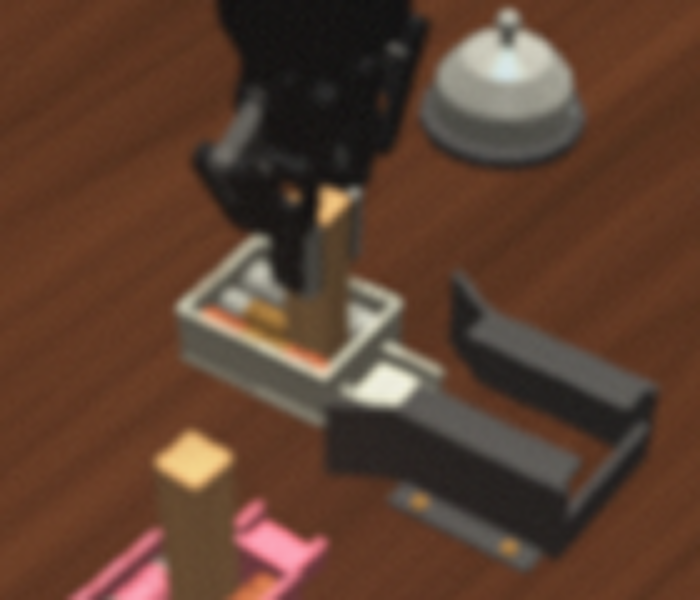

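Call:
jog_arm:
  dr:
    - [0,0,0]
    - [0,0,0]
    - [0,0,0]
    - [0,0,0]
    - [0,0,0.1]
    - [0,0,0.13]
    - [0,0,0.13]
    - [0,0,0.13]
    - [0,0,0.13]
    - [0,0,0.13]
  slide:
    - [0,-0.015,0]
    - [0.001,-0.02,0]
    - [0,-0.015,0]
    - [0,-0.007,0]
    - [0,0,0]
    - [0,0,0]
    - [0,0,0]
    - [0,0,0]
    - [0,0,0]
    - [0,0,0]
  gripper: [-1,-1,-1,-1,-1,-1,-1,-1,-1,-1]

```text
time_s: 6.35
position: [0.4275, 0.2106, 0.0663]
tool_rot: [[0.62, 0.785, 0.001], [0.785, -0.62, -0.0], [0.0, 0.001, -1.0]]
ft_force: [0.4, -1.1, -2.0]
grip_width: 0.0215
```

Call:
jog_arm:
  dr:
    - [0,0,0.13]
    - [0,0,0.13]
    - [0,0,0.13]
    - [0,0,0.13]
    - [0,0,0.13]
    - [0,0,0.13]
    - [0,0,0.13]
    - [0,0,0.13]
    - [0,0,0.13]
    - [0,0,0.13]
  slide:
    - [0,0,0]
    - [0,0,0]
    - [0,0,0]
    - [0,0,0]
    - [0,0,0]
    - [0,0,0]
    - [0,0,0]
    - [0,0,0]
    - [0,0,0]
    - [0,0,0]
  gripper: [-1,-1,-1,-1,-1,-1,-1,-1,-1,-1]

```text
time_s: 7.35
position: [0.4267, 0.2105, 0.0662]
tool_rot: [[0.922, -0.387, -0.001], [-0.387, -0.922, -0.0], [-0.001, 0.001, -1.0]]
ft_force: [-2.6, -0.7, 0.6]
grip_width: 0.0215
```

```bash
python3 mv.py 0.429 0.2114 0.066 -85.4
```

```text
t 7.35 p [0.4267 0.2105 0.0662] phi -22.76 F [-2.6 -0.7  0.6] w 0.0215 q6 34.7
rotvec total (do first) [1.4000e-03 4.0000e-04 1.0932e+00] then slide [-0.0008 -0.0023  0.0002]
```

Call:
jog_arm:
  dr:
    - [0,0,0.13]
    - [0,0,0.13]
    - [0,0,0.13]
    - [0,0,0.13]
    - [0,0,0.13]
    - [0,0,0.13]
    - [0,0,0.13]
    - [0,0,0.13]
    - [0,0,0.05]
    - [0,0,0]
  slide:
    - [0,0,0]
    - [0,0,0]
    - [0,0,0]
    - [0,0,0]
    - [0,0,0]
    - [0,0,0]
    - [0,0,0]
    - [0,0,0]
    - [0,0,0]
    - [0,0,0]
  gripper: [-1,-1,-1,-1,-1,-1,-1,-1,-1,-1]

```text
time_s: 8.35
position: [0.4272, 0.2107, 0.0662]
tool_rot: [[0.088, -0.996, 0.0], [-0.996, -0.088, 0.0], [-0.0, -0.0, -1.0]]
ft_force: [-0.0, 0.4, -1.7]
grip_width: 0.0208
```

```bash
python3 mv.py 0.429 0.2114 0.066 -85.4; python3 - <<'E'
from rig import viewer
import cv2,pickle
for n in("scene","top"):
    d=viewer.get_image(n);pickle.dump(d,open(n+"5.pkl","wb"));cv2.imwrite(f"pics/{n}5.png",d["pixels"])
d=pickle.load(open("scene5.pkl","rb"));cv2.imwrite("pics/s5.png",cv2.resize(d["pixels"][20:140,200:340],None,fx=5,fy=5,interpolation=cv2.INTER_CUBIC))
E
```

```text
t 8.35 p [0.4272 0.2107 0.0662] phi -84.95 F [-0.   0.4 -1.7] w 0.0208 q6 96.9
rotvec total (do first) [-0.0002  0.0002  0.0079] then slide [-0.0005 -0.0019  0.0002]
```

View pics/s5.png

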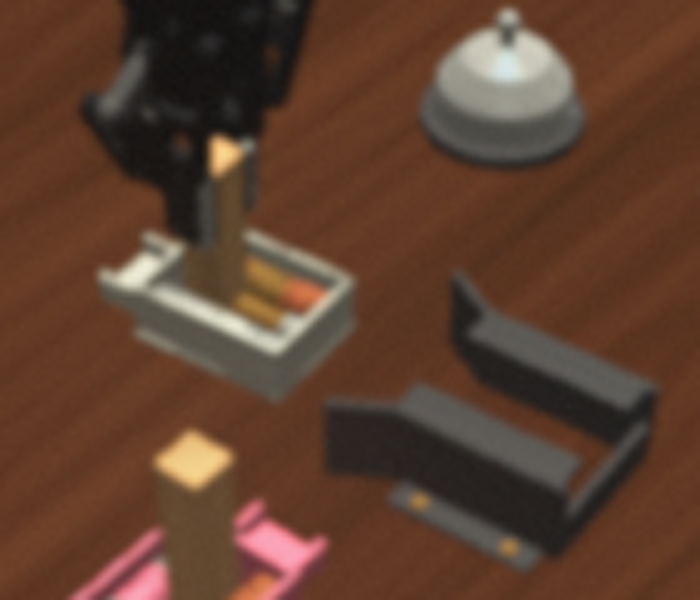

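View pics/top5.png

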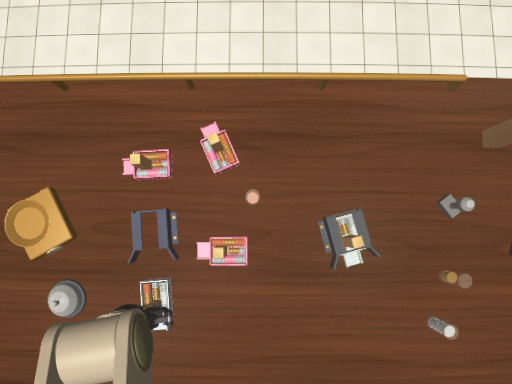

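```bash
cat > o2.py <<'E'
from ov import *
import sys
sx,sy,sa,tx,ty,ta=map(float,sys.argv[1:7])
it=[(frame(sx,sy,np.radians(sa)),lines(),(0,255,0)),(frame(tx,ty,np.radians(ta)),tl(),(0,255,255))]
k=sys.argv[8]
a=draw(load("top"+k),(115,200,190,335),4.4,it);b=draw(load("scene"+k),(212,55,342,140),3.5,it)
o=np.zeros((600,800,3),np.uint8)
a=a[:600,:330];o[:a.shape[0],:a.shape[1]]=a;b=b[:,:460];o[:b.shape[0],340:340+b.shape[1]]=b
c=draw(load("top"+k),(125,203,185,268),4.6,it if len(sys.argv)<=9 else [])[:290]
o[305:305+c.shape[0],400:400+c.shape[1]]=c[:295]
cv2.imwrite(sys.argv[7],o)
E
python3 o2.py 0.524 0.219 4.6 0.4272 0.2107 5.05 pics/ov5.png 5
```

```text
(no output)
```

View pics/ov5.png

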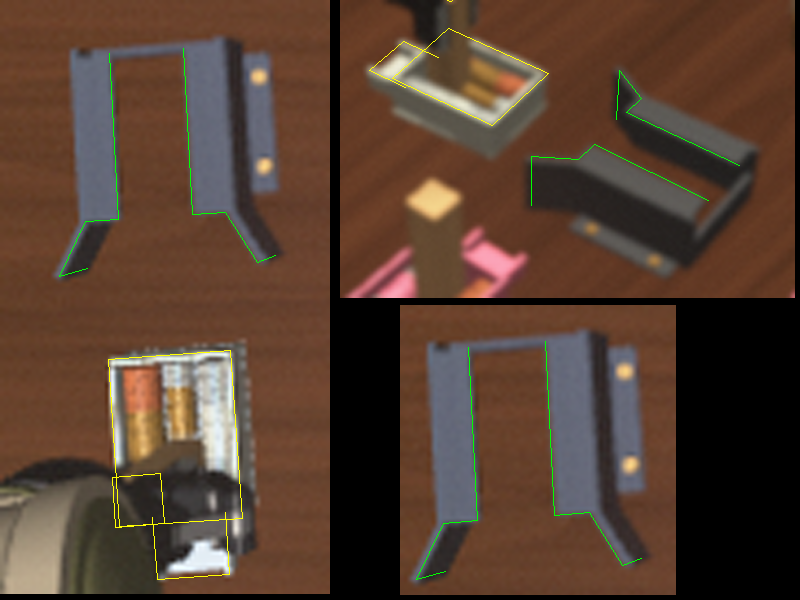

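Call:
jog_arm:
  dr:
    - [0,0,0.008]
    - [0,0,0]
    - [0,0,0]
    - [0,0,0]
    - [0,0,0]
    - [0,0,0]
    - [0,0,0]
    - [0,0,0]
    - [0,0,0]
    - [0,0,0]
  slide:
    - [-0.0005,0,0]
    - [0,-0.01,0]
    - [0,-0.015,0]
    - [0,-0.015,0]
    - [0,-0.015,0]
    - [0,-0.015,0]
    - [0,-0.01,0]
    - [0,-0.01,0]
    - [0,-0.01,0]
    - [0,0,0]
  gripper: [-1,-1,-1,-1,-1,-1,-1,-1,-1,-1]

```text
time_s: 9.45
position: [0.5281, 0.2192, 0.0664]
tool_rot: [[0.08, -0.997, 0.003], [-0.997, -0.08, 0.0], [-0.0, -0.003, -1.0]]
ft_force: [2.1, -0.2, -2.3]
grip_width: 0.0211
```

```bash
python3 mv.py 0.5738 0.223 0.066 -85.4; python3 - <<'E'
from rig import viewer
import cv2,pickle
for n in("scene","top"):
    d=viewer.get_image(n);pickle.dump(d,open(n+"6.pkl","wb"))
E
python3 o2.py 0.524 0.219 4.6 0.5268 0.2192 4.6 pics/ov6.png 6
```

```text
t 9.45 p [0.5281 0.2192 0.0664] phi -85.39 F [ 2.1 -0.2 -2.3] w 0.0211 q6 96.1
rotvec total (do first) [-0.0027  0.0001  0.0002] then slide [-0.0001 -0.0459  0.0004]
```

View pics/ov6.png

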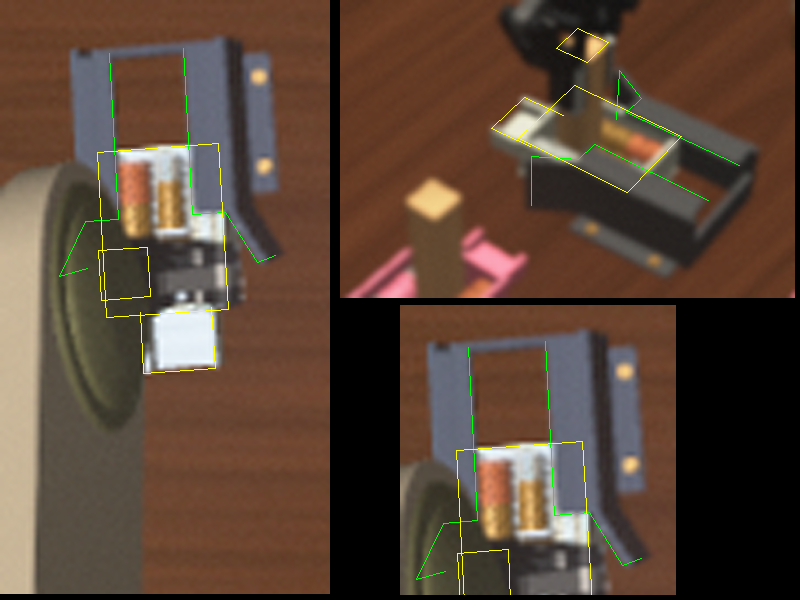

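Call:
jog_arm:
  dr:
    - [0,0,0]
    - [0,0,0]
    - [0,0,0]
    - [0,0,0]
    - [0,0,0]
    - [0,0,0]
    - [0,0,0]
    - [0,0,0]
    - [0,0,0]
    - [0,0,0]
  slide:
    - [0,-0.006,0]
    - [0,-0.007,0]
    - [0,-0.007,0]
    - [0,-0.007,0]
    - [0,-0.007,0]
    - [0,-0.006,0]
    - [0,-0.002,0]
    - [0,-0.001,0]
    - [0,0,0]
    - [0,0,0]
  gripper: [-1,-1,-1,-1,-1,-1,-1,-1,-1,-1]

```text
time_s: 10.55
position: [0.5692, 0.2227, 0.0663]
tool_rot: [[0.081, -0.997, 0.0], [-0.997, -0.081, -0.0], [0.0, -0.0, -1.0]]
ft_force: [-0.3, -0.7, -2.3]
grip_width: 0.0213
```

```bash
python3 mv.py 0.5738 0.223 0.066 -85.4
```

```text
t 10.55 p [0.5692 0.2227 0.0663] phi -85.37 F [-0.3 -0.7 -2.3] w 0.0213 q6 95.7
rotvec total (do first) [-0.0004 -0.0001  0.0006] then slide [ 0.0001 -0.0046  0.0003]
```

Now push slowly onto the stop, watching the force.

Call:
jog_arm:
  dr:
    - [0,0,0]
    - [0,0,0]
    - [0,0,0]
    - [0,0,0]
    - [0,0,0]
    - [0,0,0]
    - [0,0,0]
    - [0,0,0]
    - [0,0,0]
    - [0,0,0]
  slide:
    - [0,-0.001,0]
    - [0,-0.001,0]
    - [0,-0.001,0]
    - [0,-0.001,0]
    - [0,-0.0005,0]
    - [0,0,0]
    - [0,0,0]
    - [0,0,0]
    - [0,0,0]
    - [0,0,0]
  gripper: [-1,-1,-1,-1,-1,-1,-1,-1,-1,-1]

```text
time_s: 11.55
position: [0.5737, 0.223, 0.0663]
tool_rot: [[0.081, -0.997, 0.0], [-0.997, -0.081, 0.0], [-0.0, -0.0, -1.0]]
ft_force: [-1.2, -0.7, -1.8]
grip_width: 0.0217
```

Call:
jog_arm:
  dr:
    - [0,0,0]
    - [0,0,0]
    - [0,0,0]
    - [0,0,0]
    - [0,0,0]
    - [0,0,0]
    - [0,0,0]
    - [0,0,0]
    - [0,0,0]
    - [0,0,0]
  slide:
    - [0,-0.0005,0]
    - [0,-0.0005,0]
    - [0,-0.0005,0]
    - [0,0,0]
    - [0,0,0]
    - [0,0,0]
    - [0,0,0]
    - [0,0,0]
    - [0,0,0]
    - [0,0,0]
  gripper: [-1,-1,-1,-1,-1,-1,-1,-1,-1,-1]

```text
time_s: 12.55
position: [0.5739, 0.2231, 0.0665]
tool_rot: [[0.081, -0.997, -0.003], [-0.997, -0.081, -0.0], [0.0, 0.003, -1.0]]
ft_force: [-7.7, -1.4, 4.3]
grip_width: 0.0214
```

Call:
jog_arm:
  dr:
    - [0,0,0]
    - [0,0,0]
    - [0,0,0]
    - [0,0,0]
    - [0,0,0]
    - [0,0,0]
    - [0,0,0]
    - [0,0,0]
    - [0,0,0]
    - [0,0,0]
  slide:
    - [0,-0.0005,0]
    - [0,-0.0005,0]
    - [0,0,0]
    - [0,0,0]
    - [0,0,0]
    - [0,0,0]
    - [0,0,0]
    - [0,0,0]
    - [0,0,0]
    - [0,0,0]
  gripper: [-1,-1,-1,-1,-1,-1,-1,-1,-1,-1]

```text
time_s: 13.55
position: [0.574, 0.2231, 0.0665]
tool_rot: [[0.081, -0.997, -0.005], [-0.997, -0.081, -0.001], [0.0, 0.005, -1.0]]
ft_force: [-12.7, -2.1, 7.8]
grip_width: 0.0214
```

```bash
python3 mv.py 0.5738 0.223 0.066 -85.4; python3 - <<'E'
from rig import viewer
import cv2,pickle
for n in("scene","top"):
    d=viewer.get_image(n);pickle.dump(d,open(n+"7.pkl","wb"))
E
python3 o2.py 0.524 0.219 4.6 0.5738 0.2230 4.6 pics/ov7.png 7
```

```text
t 13.55 p [0.574  0.2231 0.0665] phi -85.36 F [-12.7  -2.1   7.8] w 0.0214 q6 95.6
rotvec total (do first) [ 0.0051 -0.0004  0.0007] then slide [0.0001 0.0002 0.0005]
```

View pics/ov7.png

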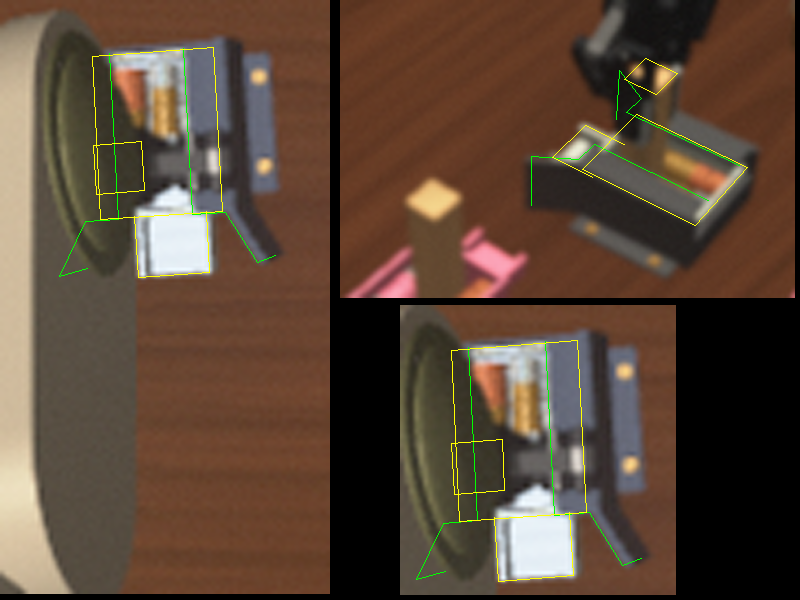

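Call:
jog_arm:
  dr:
    - [0,0,0]
    - [0,0,0]
    - [0,0,0]
    - [0,0,0]
    - [0,0,0]
    - [0,0,0]
    - [0,0,0]
    - [0,0,0]
    - [0,0,0]
    - [0,0,0]
  slide:
    - [0,0.0005,0]
    - [0,0.0005,0]
    - [0,0,0]
    - [0,0,0]
    - [0,0,0]
    - [0,0,0]
    - [0,0,0]
    - [0,0,0]
    - [0,0,0]
    - [0,0,0]
  gripper: [-1,-1,-1,-1,-0.4,-0.2,0,0.3,0.6,1]

```text
time_s: 14.65
position: [0.5752, 0.2232, 0.0663]
tool_rot: [[0.081, -0.997, 0.0], [-0.997, -0.081, 0.0], [-0.0, -0.0, -1.0]]
ft_force: [-0.7, -0.2, 0.1]
grip_width: 0.0804
```

Call:
jog_arm:
  dr:
    - [0,0,0]
    - [0,0,0]
    - [0,0,0]
    - [0,0,0]
    - [0,0,0]
    - [0,0,0]
    - [0,0,0]
    - [0,0,0]
    - [0,0,0]
    - [0,0,0]
  slide:
    - [0,0,0]
    - [0,0,0]
    - [0,0,0]
    - [0,0,0]
    - [0,0,0]
    - [0,0,-0.01]
    - [0,0,-0.02]
    - [0,0,-0.03]
    - [0,0,-0.03]
    - [0,0,-0.03]
  gripper: [1,1,1,1,1,1,1,1,1,1]

```text
time_s: 15.65
position: [0.575, 0.2232, 0.1884]
tool_rot: [[0.081, -0.997, 0.001], [-0.997, -0.081, 0.0], [-0.0, -0.001, -1.0]]
ft_force: [-0.2, 0.1, 0.2]
grip_width: 0.0852
```

Call:
jog_arm:
  dr:
    - [0,0,0]
    - [0,0,0]
    - [0,0,0]
    - [0,0,0]
    - [0,0,0]
    - [0,0,0]
    - [0,0,0]
    - [0,0,0]
    - [0,0,0]
    - [0,0,0]
  slide:
    - [0,0.02,-0.02]
    - [0,0.03,0]
    - [0,0.03,0]
    - [0,0.03,0]
    - [0,0.03,0]
    - [0,0.03,0]
    - [0,0.02,0]
    - [0,0,0]
    - [0,0,0]
    - [0,0,0]
  gripper: [1,1,1,1,1,1,1,1,1,1]

```text
time_s: 16.65
position: [0.3868, 0.2079, 0.2066]
tool_rot: [[0.08, -0.997, 0.001], [-0.997, -0.08, 0.0], [-0.0, -0.001, -1.0]]
ft_force: [-0.1, 0.6, 0.1]
grip_width: 0.0856
```

```bash
python3 - <<'E'
from rig import viewer
import cv2,pickle
for n in("scene","top"):
    d=viewer.get_image(n);pickle.dump(d,open(n+"8.pkl","wb"));cv2.imwrite(f"pics/{n}8.png",d["pixels"])
E
python3 o2.py 0.524 0.219 4.6 0.5738 0.2230 4.6 pics/ov8.png 8 x
```

```text
(no output)
```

View pics/ov8.png

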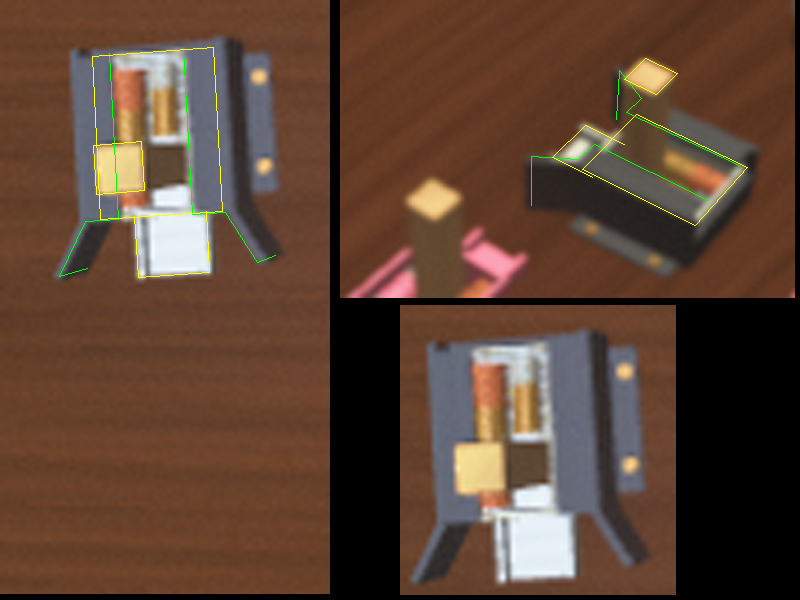

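View pics/top8.png

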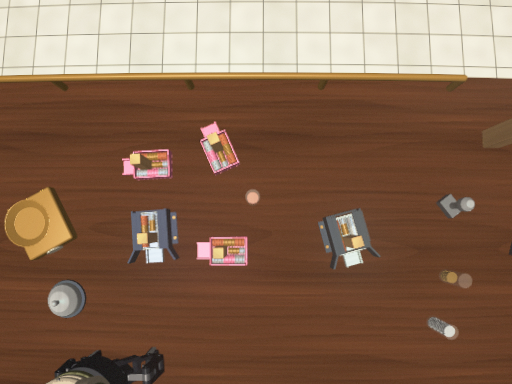

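```bash
python3 -c "
from rig import env
print(env.close_job())"
```

```text
the job is handed in; nothing more can be done
None
```

The left tray, the one that was back to front, is now fully home in its sleeve with its scoop lip facing out. I let go of it and handed the job in at about 17 s, with the arm clear of everything.

**What I did:** I gripped the tray by its post and slid it out to about 97 mm before the mouth. There I turned it 180° on the counter and slid it back in along the sleeve axis. At the end I pushed gently until the tray stopped moving at the expected home position; the force along x rose to about 13 N, well under the limits.

**Last checks:**
- **Fit:** after release, the tray in both camera views lines up with the model drawn at sleeve x = 50 mm, y = 0. That fit is good to about 1–2 mm, and the lip shows just outside the mouth.
- **Other objects:** the other tray and the pink look-alikes look unmoved in the top view.
- **Disagreement:** early estimates of the sleeve angle ranged from 3° to 5°. I settled on 4.6°, and the picture of the empty sleeve confirmed it.

No check failed.

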